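# Pack the double-latched carry case

### The arm

A 6-joint arm with a two-finger parallel gripper is mounted at the origin on the work surface. World frame = base frame: x ahead of the robot, y to its left, z up, the work surface at z = 0. Lengths are in m, angles in rad, forces in N, time in s.
With the tool pointing down it reaches from about 0.3 to 0.875 m from the base axis. Payload 6.4 kg.
Tool frame: the origin (TCP) lies between the finger pads; the fingertips stand 22 mm ahead of it and the grasp point (between the pads) lies 3 mm ahead of it; z points along the fingers, y is the line along which they close (so a half turn about z gives the same grasp; the last joint's range is limited). The gripper opens to 85 mm and grips with 20 to 120 N. Pads are 22 mm wide; open, the fingers measure 114 mm over their backs; the gripper's body (76 mm by 85 mm) begins 54 mm behind the grasp point. The pads swing forward as they close: fully open they stand 13 mm farther back than shut.
Start: joints at [-1.509, 0.181, 1.607, -0, 1.354, -0.206], TCP at [0.152, -0.555, 0.253] pointing down, gripper open.
Joint ranges: [-2.99, 2.99], [-0.89, 2.07], [0.3, 2.58], [-1.14, 4.28], [0, 2.63], [-3.12, 3.12]. Speed limits (rad/s): [2.57, 2.57, 3.01, 3.14, 3.14, 3.14].

### API

Orientations are given as a unit quaternion [w, x, y, z].
In Python, from bench import ctrl, imaging, workorder gives the robot as it stands.
- The arm moves only by the shell command python3 -m pendant 'ROWS' [OPENING]. ROWS is JSON, a list of rows, each a list of 4 numbers: the shift along the tool's x, y, z in cm, then the turn about the tool's z in degrees. In form: [[dx, dy, dz, roll], ...]. A call has 1 to 12 rows; each row is the pose to reach, as a shift and turn from the pose commanded when the call began, along the tool's axes at that moment; what a row does not reach only later rows make up. A row lasts 1/12 s, in which the tool goes at most 41.7 mm and 7.16 degrees, less where a joint would pass 70% of its speed; a pose out of reach is approached as far as the arm can. A call with a gripper value outside its range is refused whole. OPENING is the opening, from 0 (shut) to 1 (fully open), set as the call begins (- or left out, the last holds). The fingers move at their own pace and stop on an object; the grip force is fixed at half the most. Time passes only in rows, so rows that repeat a pose let the fingers close. It gives the time, the measured TCP pose, the force, the opening and the grip force at its end, in the units of the state.
- ctrl.get_obs(): the state, without advancing time (a new reading comes with each control period).
- imaging.camera(name): name is "scene" or "top"; returns the picture (400x640x3 uint8, red, green, blue); there is no depth.
- imaging.camera_info(name): a dict with "K" (3x3 intrinsics, pixels), "T" (4x4, takes a point from camera to world coordinates). Camera axes: x right, y up, looking along -z (the intrinsics and any distortion apply to the point x, -y, -z); pixel columns grow to the right and rows downward; lengths in m; the calibration is good to about 2 mm. A picture is of the moment at which its call begins. camera_info takes no time and is no camera call.
- workorder.hand_in(): hands the job in; it is judged then, once.
The state is a dict: "time_s": time; "q": joint angles; "dq": joint speeds; "joint_efforts": joint torques, N m; "eef_pos": TCP position; "eef_rot": TCP orientation; "wrist_force": force on the tool from outside, world axes, zero at the start; "torque": the same for the moment, N m; "opening": opening from 0.0 (shut) to 1.0 (fully open); "grasp_force": force on a finger pad.
Only numpy, scipy, OpenCV 4.12 (cv2) and the standard library are available. Lean on these libraries where they do the work, as an engineer would, in place of code of your own. Each camera call takes 0.05 s, during which the arm holds its last target. There are 200 camera calls.

### The job

Pack the clear carry case: pull up the orange keeper, then slide the bolt it was blocking, and open the lid upright. Slide the white console out from under the tray of battery covers, leaving the tray and its covers sitting level behind the bookends (don't lift the tray), lay the console and every red cartridge in the case, and shut the lid. Leave the blue cartridge and the other things where they are.

Things in the scene. Friction and masses are not known exactly. Their poses are not given: they have to be found in the camera images.
- case: clear plastic carry case fixed to the shelf, outside 200 x 250 x 45 mm (its x, y, z), walls and floor 5 mm; origin at the centre of its underside, x away from its front, z up. A grey latch shelf with keeper and bolt stands on its front, to 150 mm before the origin and 55 mm high. The console fits along the case's y with the cartridges beside it along x, all below the rim
- keeper (a joint): orange pull-up keeper, the first catch: height it is raised, 0 = down, in the way of the bolt; rises straight up 30 mm to its stop; free of the bolt above 12 mm; takes about 3 N and stays where it is left by friction (pushing down shuts it)
- keeper_grip (a point): grip point of the keeper's orange knob, which is 22 mm (case x) by 16 mm (case y), its top 12 mm above and its bottom 16 mm below this point; at 132 mm in front (-x), 75 mm to +y and 84 mm above the case's origin when down
- bolt (a joint): aluminium latch bolt, the second latch: distance slid towards the case's +y, 0 = latched over the lid's yellow tongue, 52 mm = fully open; the tongue is free above 40 mm; blocked at about 2 mm while the keeper is down; takes about 2 to 3 N and stays where it is left
- bolt_grip (a point): grip point of the bolt's black knob, 22 mm (case x) by 16 mm (case y), its top 12 mm above and its bottom 16 mm below this point; at 135 mm in front (-x), 75 mm to -y and 81 mm above the case's origin when latched
- lid (a joint): clear hinged lid, 200 x 250 x 8 mm, about its far (+x) top edge: angle open, 0 = shut, 1.57 = upright, stop at 1.75; a stiff hinge (about 0.22 N m) holds it at any angle; its yellow tongue sticks out 22 mm at the front under the bolt
- lid_handle (a point): middle of the lid's blue bar handle: round bar 10 mm thick, 80 mm long along the case's y, on two end posts; its centre line 42 mm above the lid's top face, 180 mm before the hinge line and 20 mm behind the lid's front edge; swings with the lid and is on the lid's far side when that is upright
- lid_hinge (a point): point on the lid's hinge line (which runs along the case's y), middle of the case's far top edge, 100 mm behind and 45.5 mm above the case's origin; the lid's underside is level with it when shut, and the handle bar 50 mm above
- bookends: pair of white ceramic bookends with blue band, fixed: two blocks 24 x 42 x 60 mm (x, y, z) with a 70 mm gap between them along y; origin on the shelf midway between them, x away from the robot, z up. The console lies through the gap along x; the tray, too wide for the gap, is just behind the blocks (+x), which hold it back when the console is pulled to -x
- console: white handheld console with a black screen, a block 165 x 56 x 20 mm (its x, y, z), 180 g, lying flat on the shelf along the bookends' x, its front end sticking out about 56 to 66 mm before the bookends, its far part under the tray; origin at the centre of its underside, z up
- tray: open aluminium tray 100 x 130 x 18 mm (its x, y, z), walls and floor 3 mm, 100 g, lying on the console's far part just behind the bookends; origin at the centre of its underside; it settles 20 mm down onto the shelf when the console has been drawn out
- cover1: loose grey battery cover 66 x 44 x 7 mm lying in the tray; origin at the centre of its underside
- cover2: second such battery cover in the tray
- red1: red game cartridge, a block 70 x 40 x 20 mm (its x, y, z), 80 g, lying flat on the shelf to the right of the case; origin at the centre of its underside, x along its 70 mm length, z up; paper label with a yellow patch on top; one to three red cartridges are present, absent ones read None
- red2: another red game cartridge, a block 70 x 40 x 20 mm (its x, y, z), 80 g, lying flat on the shelf to the right of the case; origin at the centre of its underside, x along its 70 mm length, z up; paper label with a yellow patch on top; one to three red cartridges are present, absent ones read None
- red3: another red game cartridge, a block 70 x 40 x 20 mm (its x, y, z), 80 g, lying flat on the shelf to the right of the case; origin at the centre of its underside, x along its 70 mm length, z up; paper label with a yellow patch on top; one to three red cartridges are present, absent ones read None
- blue: blue cartridge of the same size, on the shelf at the far right; it stays out of the case, where it is
- powerbank: black power bank 62 x 100 x 20 mm lying right of the case; leave it alone; origin under its centre
- tin: round green tin, 68 mm across and 30 mm high, standing at the far right beyond the cartridges; leave it alone; origin under its centre
- stylus: white stylus 110 x 9 x 9 mm lying at the left; leave it alone; origin under its centre
Mind the look-alikes: they are no part of the job. What is shaped like the console but green or yellow is not meant.

How it is judged:
On the way, in this order (a step that is already met when the one before it is completed fails the run):
1. the orange keeper is pulled up by 20 mm or more (value of joint keeper above 0.02 m), for 0.2 s.
2. the bolt is slid open by 42 mm or more (value of joint bolt above 0.042 m), for 0.2 s.
3. the lid is swung open to about upright (1.3 rad or more) (value of joint lid above 1.3 rad), for 0.2 s.
At the end, for the whole second after the job is handed in: The lid is shut (under 0.05 rad) with the console and all red cartridges present lying at rest inside the case below its rim; the tray lies level (within 0.1 rad) on the shelf with both battery covers in it (value of joint lid below 0.05 rad and x of red1 in the frame of case between -0.098 and 0.098 m and y of red1 in the frame of case between -0.123 and 0.123 m and z of red1 in the frame of case between 0 and 0.041 m and linear speed of each of red1, red2, red3, console, tray below 0.02 m/s and x of red2 in the frame of case between -0.098 and 0.098 m and y of red2 in the frame of case between -0.123 and 0.123 m and z of red2 in the frame of case between 0 and 0.041 m and x of red3 in the frame of case between -0.098 and 0.098 m and y of red3 in the frame of case between -0.123 and 0.123 m and z of red3 in the frame of case between 0 and 0.041 m and x of console in the frame of case between -0.08 and 0.08 m and y of console in the frame of case between -0.06 and 0.06 m and z of console in the frame of case between 0 and 0.041 m and angle between tray's own z axis and vertical below 0.1 rad and height (world z) of tray below 0.006 m and horizontal distance between each of cover1, cover2 and tray below 0.065 m and z of each of cover1, cover2 in the frame of tray below 0.02 m); the robot touches nothing.
It fails at once if the tray is tipped over, lifted off, or carried more than 60 mm from where it stood (angle between tray's own z axis and vertical above 0.5 rad or height (world z) of tray above 0.04 m or distance of tray from where it was at the start of the episode above 0.06 m).
It fails at once if a battery cover is thrown out of the tray (distance between any of cover1, cover2 and tray above 0.085 m).
It fails at once if the blue cartridge, power bank, tin or stylus is moved more than 40 mm (distance of any of blue, powerbank, tin, stylus from where it was at the start of the episode above 0.04 m).
Of red1, red2, red3 only 1 to 3 are there at a start; the rules pass over those that are not, and their reading is None.
At some moment in a run one of red1, red2, red3 may be knocked a few centimetres aside while the robot is not near it.
Once in a run the grip may slacken for a moment while it holds something.
It also fails if it takes over 210 s, if anything falls off the work surface, if the arm or the gripper's body presses on something with over 40 N, if the wrist force passes 120 N, or if a joint passes its speed limit or range.

## Working session

There is one attempt and no reset: what is moved stays moved. The work goes in short steps, Python scripts to look and compute and a shell command to move; the robot and the scene stay as the last step left them, time stands still between calls to the robot, and variables do not carry over. Pictures are saved under pics/ and viewed, at most 14 in all, crops included, and the job is handed in when it is done.

```bash
mkdir -p pics; ls; python3 - <<'E'
from bench import ctrl, imaging
import cv2
for n in("top","scene"):
    i=imaging.camera(n); cv2.imwrite(f"pics/{n}0.png",cv2.resize(i[:,:,::-1],(800,500),interpolation=cv2.INTER_CUBIC))
    c=imaging.camera_info(n); print(n,c)
o=ctrl.get_obs();print(o['eef_pos'],o['eef_rot'],o['opening'],o['time_s'])
E
```

```text
pics
top {'K': array([[492.21286248,   0.        , 320.33484442],
       [  0.        , 492.21286248, 197.19993052],
       [  0.        ,   0.        ,   1.        ]]), 'T': array([[-0.01157174,  0.98566038, -0.16834401,  0.1322462 ],
       [-0.99992042, -0.01225233, -0.00300469,  0.08807061],
       [-0.00502421,  0.16829585,  0.98572373,  1.88876476],
       [ 0.        ,  0.        ,  0.        ,  1.        ]])}
scene {'K': array([[364.42197424,   0.        , 322.09804166],
       [  0.        , 364.42197424, 201.57193917],
       [  0.        ,   0.        ,   1.        ]]), 'T': array([[-0.13172607, -0.78790244,  0.60154633,  1.11303068],
       [ 0.99121315, -0.09732725,  0.08957621,  0.17183012],
       [-0.01203046,  0.60806016,  0.79379979,  0.97564777],
       [ 0.        ,  0.        ,  0.        ,  1.        ]])}
[ 0.15213047 -0.55404182  0.25244416] [-7.99524805e-04  9.91050884e-01  1.33482209e-01  7.23600409e-05] 1.0059164190709673 0.1
```

View pics/top0.png

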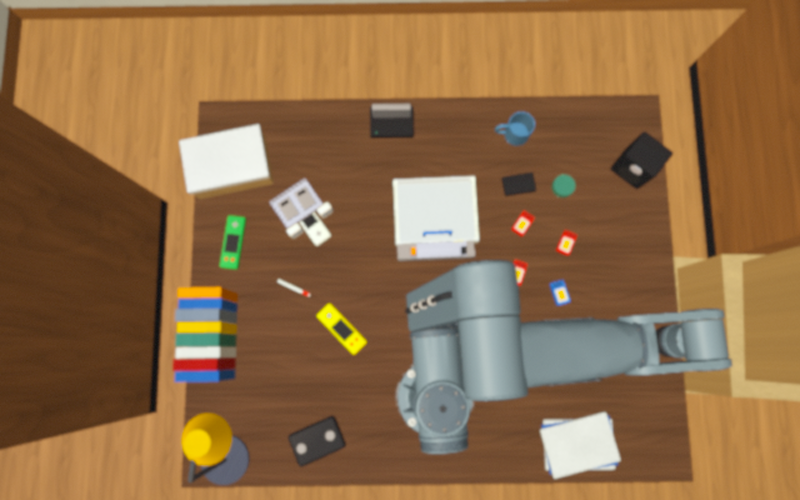

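View pics/scene0.png

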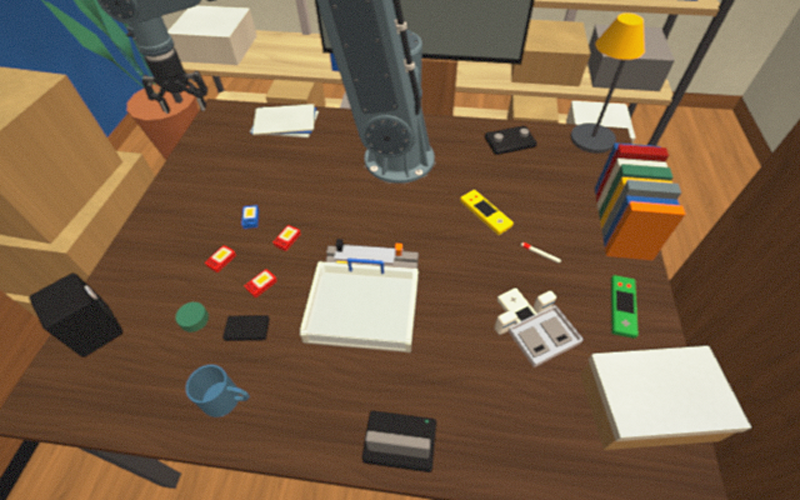

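The white console, lying through the bookends under the tray, is at (310,222) in the top view. The look-alikes are green (232,242) and yellow (341,329), so the white one at the bookends is meant. Reds are at (523,223), (567,243) and (519,272), blue at (560,293). Enlarging to confirm and measure.

```bash
cat > h.py <<'E'
import numpy as np, cv2
from bench import ctrl, imaging
from scipy.spatial.transform import Rotation as R
C={n:imaging.camera_info(n) for n in("top","scene")}
def proj(n,p):
    T=C[n]['T'];q=(np.atleast_2d(p)-T[:3,3])@T[:3,:3]
    q=q*[1,-1,-1]; u=q@C[n]['K'].T; return u[:,:2]/u[:,2:]
def ray(n,uv,z):
    T=C[n]['T'];d=np.linalg.inv(C[n]['K'])@[uv[0],uv[1],1]
    d=T[:3,:3]@(d*[1,-1,-1]); o=T[:3,3]; return (o+d*(z-o[2])/d[2])[:2]
def avg(n,k=3): return np.mean([imaging.camera(n).astype(float) for _ in range(k)],0).astype(np.uint8)
def crop(i,x,y,w,h,s): return cv2.resize(i[y:y+h,x:x+w,::-1],None,fx=s,fy=s,interpolation=cv2.INTER_CUBIC)
def yaw(): # tool x-axis heading in world (deg)
    o=ctrl.get_obs(); w=o['eef_rot']; return R.from_quat([w[1],w[2],w[3],w[0]])
def go(target,yawdeg=None):
    """shift (cm, tool axes) and roll (deg) from now to world target; yawdeg = heading of tool y axis"""
    o=ctrl.get_obs(); r=yaw(); d=r.inv().apply(np.array(target)-o['eef_pos'])*100
    ty=r.apply([0,1,0]); cur=np.degrees(np.arctan2(ty[1],ty[0])); out=[*d.round(2)]
    if yawdeg is not None:
        a=-((yawdeg-cur+90)%180-90); out.append(round(a,1))   # tool z down: +roll = -yaw
    print("pos",o['eef_pos'].round(4) if hasattr(o['eef_pos'],'round') else o['eef_pos'],"tooly",round(cur,1),"q6",round(o['q'][5],2),"t",round(o['time_s'],1),"rows",out)
E
python3 - <<'E'
from h import *
t=avg("top");s=avg("scene")
cv2.imwrite("pics/t.png",t[:,:,::-1]);cv2.imwrite("pics/s.png",s[:,:,::-1])
a=crop(t,310,136,80,76,5);b=crop(t,205,136,80,76,5)
cv2.imwrite("pics/c1.png",np.hstack([a,b]))
a=crop(s,236,186,104,100,3.8);b=crop(s,385,220,104,100,3.8)
cv2.imwrite("pics/c2.png",np.hstack([a,b]))
for n,i in(("top",t),("scene",s)):
    h=cv2.cvtColor(i,cv2.COLOR_RGB2HSV)
    for nm,m in(("red",((h[...,0]<6)|(h[...,0]>172))&(h[...,1]>170)&(h[...,2]>120)),("blue",(h[...,0]>105)&(h[...,0]<120)&(h[...,1]>150)&(h[...,2]>110))):
        m=cv2.morphologyEx(m.astype(np.uint8),cv2.MORPH_CLOSE,np.ones((7,7)))
        for c in cv2.findContours(m,0,2)[0]:
            if cv2.contourArea(c)<40: continue
            bx=cv2.boxPoints(cv2.minAreaRect(c)); w=np.array([ray(n,p,.018) for p in bx])
            e=w[1]-w[0];f=w[2]-w[1]; l=e if np.hypot(*e)>np.hypot(*f) else f
            print(n,nm,bx.mean(0).round(),w.mean(0).round(4),np.hypot(*e).round(3),np.hypot(*f).round(3),"ang",np.degrees(np.arctan2(l[1],l[0])).round(1))
E
```

```text
top red [156. 292.] [0.1016 0.7106] 0.131 0.026 ang -90.7
top red [455. 187.] [ 0.4841 -0.4267] 0.023 0.044 ang -102.4
top blue [158. 301.] [0.0667 0.7033] 0.128 0.025 ang -88.8
top blue [160. 243.] [0.2827 0.7034] 0.126 0.023 ang -90.7
scene red [208. 226.] [ 0.5267 -0.2808] 0.077 0.057 ang 148.8
scene red [176. 206.] [ 0.4647 -0.4111] 0.081 0.058 ang 158.8
scene red [229. 190.] [ 0.374  -0.2564] 0.085 0.056 ang 161.4
scene red [514. 120.] [-0.1069  0.7635] 0.043 0.147 ang 90.2
scene blue [202. 175.] [ 0.3218 -0.3726] 0.068 0.05 ang 155.8
scene blue [521. 159.] [0.1103 0.7489] 0.018 0.14 ang 91.8
scene blue [55. 42.] [-0.5186 -1.4754] 0.81 1.292 ang 56.3
```

View pics/c1.png

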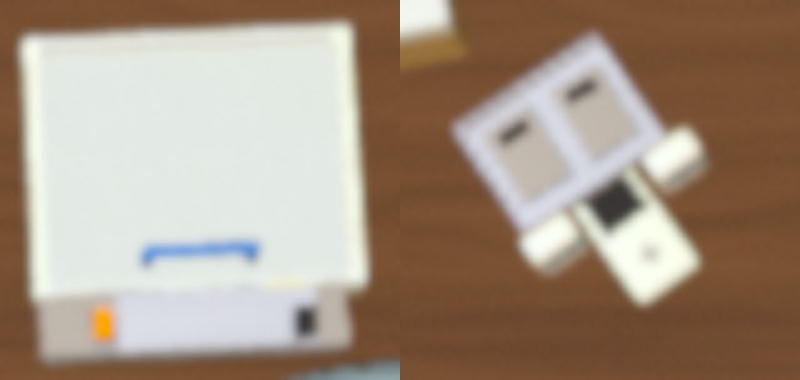

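View pics/c2.png

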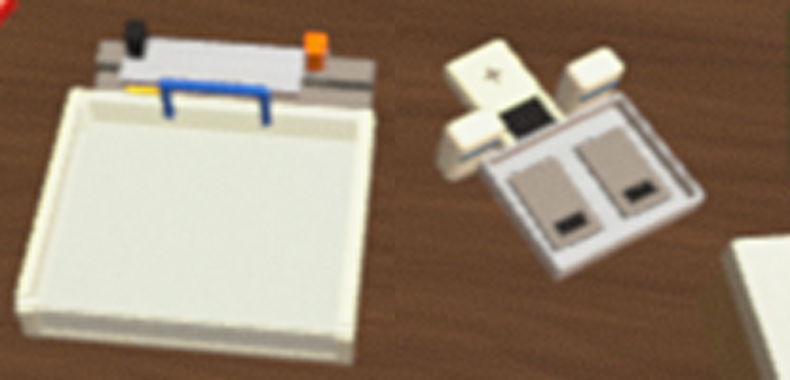

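The left crop shows the case, with the orange keeper knob at (104,324), the black bolt knob at (306,321) and the handle at (200,248). On the right the white console with its cross pad (650,250) goes through the bookends. That is the one meant. Fitting poses now.

```bash
cat >> h.py <<'E'
from scipy.optimize import least_squares
def fit(obs,x0,v=1):
    """obs: list (cam, u,v, lx,ly,z); pose x,y,yaw"""
    def f(p):
        c,s=np.cos(p[2]),np.sin(p[2]); r=[]
        for n,u,w,lx,ly,z in obs: r+=list(proj(n,[p[0]+c*lx-s*ly,p[1]+s*lx+c*ly,z])[0]-[u,w])
        return np.array(r)
    o=least_squares(f,x0,loss='soft_l1',x_scale=[.1,.1,.3])
    if v: print("fit",o.x[:2].round(4),np.degrees(o.x[2]).round(2),"res px\n",f(o.x).reshape(-1,2).round(1).tolist())
    return o.x
def px(u,v,ox,oy,s,x0,y0): return x0+(u-ox+.5)/s-.5, y0+(v-oy+.5)/s-.5
E
python3 - <<'E'
from h import *
T1=lambda u,v:("top",)+px(u,v,0,0,5,310,136)
S1=lambda u,v:("scene",)+px(u,v,0,0,3.8,236,186)
T2=lambda u,v:("top",)+px(u,v,400,0,5,205,136)
S2=lambda u,v:("scene",)+px(u,v,395,0,3.8,385,220)
ob=[T1(104,324)+(-.132,.075,.086),T1(306,321)+(-.135,-.075,.083),T1(145,248)+(-.08,.04,.0955),T1(258,246)+(-.08,-.04,.0955),
T1(22,36)+(.1,.125,.0535),T1(352,22)+(.1,-.125,.0535),
S1(316,50)+(-.132,.075,.085),S1(134,39)+(-.135,-.075,.083),S1(162,84)+(-.08,-.04,.0955),S1(269,93)+(-.08,.04,.0955),
S1(20,303)+(.1,-.125,.0535),S1(352,330)+(.1,.125,.0535)]
p=fit(ob,[.5,0,0])
tr=[T2(455,125)+(.05,.065,.038),T2(598,34)+(.05,-.065,.038),T2(664,128)+(-.05,-.065,.038),T2(523,228)+(-.05,.065,.038),
S2(705,197)+(.05,.065,.038),S2(556,274)+(.05,-.065,.038),S2(483,165)+(-.05,-.065,.038),S2(622,96)+(-.05,.065,.038)]
fit(tr,[.5,.35,.6])
co=[T2(643,304)+(-.0825,.028,.015),T2(700,262)+(-.0825,-.028,.02),S2(446,70)+(-.0825,-.028,.02),S2(498,40)+(-.0825,.028,.02),]
fit(co,[.5,.35,.6])
c,s=np.cos(p[2]),np.sin(p[2])
for l in[(-.132,.075),(-.135,-.075),(-.08,0)]: print(l,p[0]+c*l[0]-s*l[1],p[1]+s*l[0]+c*l[1])
go([p[0]+c*-.132-s*.075,p[1]-s*.132+c*.075,.15],np.degrees(p[2])+90)
E
```

```text
fit [ 0.5629 -0.0118] 2.09 res px
 [[-0.5, -0.2], [-0.6, -0.6], [0.0, 0.3], [-1.1, -0.3], [-0.3, 0.1], [-1.5, -0.2], [-0.4, -0.1], [-0.0, -0.8], [0.3, -0.2], [-1.5, -0.7], [-1.3, 0.0], [-0.3, 0.2]]
fit [0.5946 0.4177] 33.91 res px
 [[-0.6, -0.7], [-1.0, -1.0], [-0.1, 0.8], [-0.2, -0.5], [-0.4, 0.5], [0.8, -0.2], [-1.0, -0.9], [-0.9, -0.4]]
fit [0.5434 0.3851] 39.02 res px
 [[-0.4, -0.8], [-0.6, -1.7], [-0.6, -0.8], [-0.1, -1.1]]
(-0.132, 0.075) 0.42828554568883936 0.058278113327049144
(-0.135, -0.075) 0.43076860566110375 -0.09173133441933161
(-0.08, 0) 0.48299134716811465 -0.014771700392837397
pos [ 0.1522 -0.5544  0.2531] tooly -74.7 q6 -0.21 t 0.4 rows [np.float64(42.84), np.float64(-51.78), np.float64(10.33), np.float64(13.2)]
```

```bash
python3 -m pendant '[[42.8,-51.8,0,13.2],[42.8,-51.8,0,13.2],[42.8,-51.8,0,13.2],[42.8,-51.8,0,13.2],[42.8,-51.8,0,13.2],[42.8,-51.8,0,13.2],[42.8,-51.8,0,13.2],[42.8,-51.8,0,13.2],[42.8,-51.8,0,13.2],[42.8,-51.8,0,13.2],[42.8,-51.8,0,13.2],[42.8,-51.8,0,13.2]]' 0.6
python3 -c "
from h import *
go([.4283,.0583,.15],92.1)"
```

```text
time_s: 1.4
eef_pos: [0.3577, -0.0967, 0.2538]
eef_rot: [0.001, 1.0, 0.018, 0.001]
wrist_force: [1.9, -1.2, -1.0]
opening: 0.597
grasp_force: 0.0
pos [ 0.3577 -0.0967  0.2538] tooly -87.9 q6 0.95 t 1.4 rows [np.float64(7.61), np.float64(-15.24), np.float64(10.37), np.float64(0.0)]
```

```bash
python3 -m pendant '[[7.6,-15.2,10.4,0],[7.6,-15.2,10.4,0],[7.6,-15.2,10.4,0],[7.6,-15.2,10.4,0],[7.6,-15.2,10.4,0],[7.6,-15.2,10.4,0],[7.6,-15.2,10.4,0],[7.6,-15.2,10.4,0]]'
python3 -c "
from h import *
go([.4283,.0583,.092],92.1)
t=avg('top',3);s=avg('scene',3)
cv2.imwrite('pics/c3.png',np.hstack([crop(t,390,140,80,100,5),crop(s,160,150,100,125,4)]))"
```

```text
time_s: 2.07
eef_pos: [0.4276, 0.056, 0.1496]
eef_rot: [0.0, 1.0, 0.019, 0.0]
wrist_force: [-0.4, 0.4, -0.2]
opening: 0.598
grasp_force: 0.0
pos [0.4276 0.056  0.1496] tooly -87.8 q6 1.39 t 2.1 rows [np.float64(0.08), np.float64(-0.23), np.float64(5.76), np.float64(0.1)]
```

View pics/c3.png

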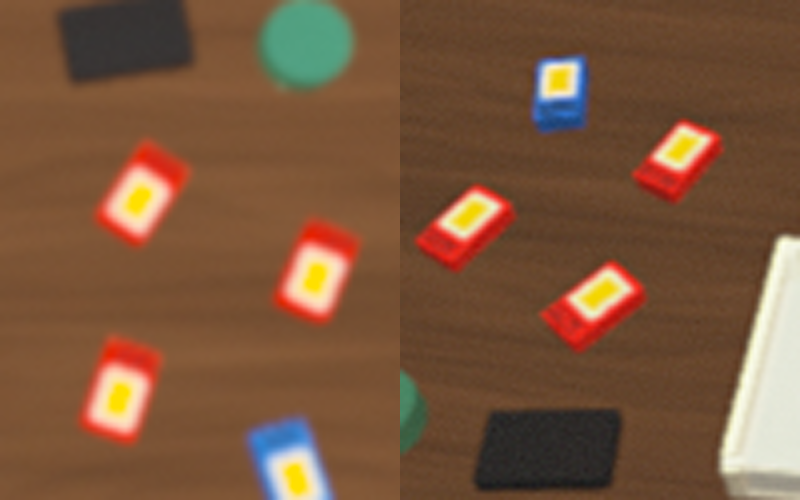

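Three reds in the top half of the crop: A (142,193), B (317,272), C (121,390); blue (290,465) stays. Now the keeper.

```bash
python3 -m pendant '[[0,-0.2,2,0],[0,-0.2,4,0],[0,-0.2,5.8,0],[0,-0.2,5.8,0],[0,-0.2,5.8,0]]'
python3 -m pendant '[[0,0,0,0],[0,0,0,0],[0,0,0,0],[0,0,0,0],[0,0,0,0],[0,0,0,0]]' 0
python3 -m pendant '[[0,0,-0.6,0],[0,0,-1.2,0],[0,0,-1.8,0],[0,0,-2.4,0],[0,0,-2.7,0],[0,0,-2.7,0],[0,0,-2.7,0],[0,0,-2.7,0],[0,0,-2.7,0]]'
python3 -c "
from h import *
s=imaging.camera('scene');cv2.imwrite('pics/k1.png',crop(s,236,150,104,100,5))
c=[ [(148,140),(190,170),(138,246),(96,214)],[(312,218),(362,240),(324,325),(273,303)],[(112,336),(162,352),(132,444),(80,425)]]
for q in c:
    L=[(.035,.02),(.035,-.02),(-.035,-.02),(-.035,.02)]
    fit([('top',)+px(u,v,0,0,5,390,140)+(a,b,.019) for (u,v),(a,b) in zip(q,L)],[.5,-.3,0])
"
```

```text
time_s: 2.78
eef_pos: [0.4268, 0.0579, 0.0911]
eef_rot: [-0.0, 1.0, 0.018, -0.001]
wrist_force: [-0.2, 0.3, -0.1]
opening: 0.602
grasp_force: 0.0
time_s: 3.28
eef_pos: [0.4284, 0.0587, 0.0926]
eef_rot: [-0.0, 1.0, 0.018, 0.001]
wrist_force: [-1.4, 4.2, 4.9]
opening: 0.175
grasp_force: 60.4
time_s: 4.03
eef_pos: [0.4283, 0.0585, 0.1191]
eef_rot: [-0.0, 1.0, 0.019, 0.001]
wrist_force: [2.2, 4.3, 2.1]
opening: 0.176
grasp_force: 60.1
fit [ 0.5221 -0.2864] -36.68 res px
 [[-0.2, 0.4], [-0.1, 0.3], [0.2, -0.6], [0.0, -0.1]]
fit [ 0.4582 -0.4181] -26.35 res px
 [[-0.0, 0.4], [-0.5, 0.4], [-0.0, -0.4], [0.6, -0.5]]
fit [ 0.3686 -0.2631] -20.86 res px
 [[-0.2, 0.4], [-0.2, 0.7], [0.0, -0.6], [0.4, -0.4]]
```

View pics/k1.png

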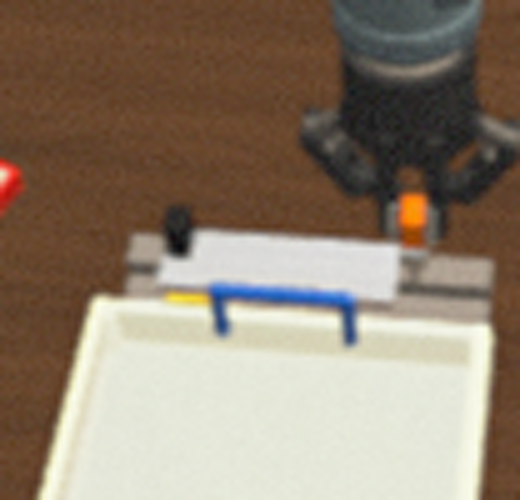

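Keeper is up about 27 mm: the orange knob sits in the jaws at (413,215) above the shelf, with the bolt's black knob at (179,230). Release it and go to the bolt.

```bash
python3 -m pendant '[[0,0,0,0],[0,0,0,0],[0,0,0,0],[0,0,-2,0],[0,0,-4.5,0],[0,0,-4.5,0],[0,0,-4.5,0]]' 0.6
python3 -c "
from h import *
go([.4308,-.0917,.16],92.1); go([.4308,-.0917,.090],92.1)"
```

```text
time_s: 4.67
eef_pos: [0.4283, 0.0578, 0.1644]
eef_rot: [0.0, 1.0, 0.019, 0.001]
wrist_force: [-0.4, 0.0, -1.0]
opening: 0.601
grasp_force: 0.0
pos [0.4283 0.0578 0.1644] tooly -87.9 q6 1.39 t 4.7 rows [np.float64(-0.32), np.float64(14.95), np.float64(0.45), np.float64(0.0)]
pos [0.4283 0.0578 0.1644] tooly -87.9 q6 1.39 t 4.7 rows [np.float64(-0.33), np.float64(14.95), np.float64(7.45), np.float64(0.0)]
```

```bash
python3 -m pendant '[[-0.3,4,0,0],[-0.3,8,0,0],[-0.3,12,0,0],[-0.3,15,0,0],[-0.3,15,0,0],[-0.3,15,0,0],[-0.3,15,3,0],[-0.3,15,6,0],[-0.3,15,7.4,0],[-0.3,15,7.4,0],[-0.3,15,7.4,0]]'
python3 -m pendant '[[0,0,0,0],[0,0,0,0],[0,0,0,0],[0,0,0,0],[0,0,0,0],[0,0,0,0]]' 0
python3 -m pendant '[[0,-1,0,0],[0,-2,0,0],[0,-3,0,0],[0,-4,0,0],[0,-4.8,0,0],[0,-5.1,0,0],[0,-5.1,0,0],[0,-5.1,0,0],[0,-5.1,0,0],[0,-5.1,0,0]]'
```

```text
time_s: 5.58
eef_pos: [0.429, -0.0903, 0.0883]
eef_rot: [-0.001, 1.0, 0.019, -0.002]
wrist_force: [0.5, -0.7, 0.7]
opening: 0.601
grasp_force: 0.0
time_s: 6.08
eef_pos: [0.431, -0.0915, 0.0906]
eef_rot: [-0.0, 1.0, 0.018, 0.001]
wrist_force: [-0.3, 4.4, 4.4]
opening: 0.173
grasp_force: 60.3
time_s: 6.92
eef_pos: [0.4294, -0.0403, 0.0906]
eef_rot: [0.0, 1.0, 0.019, 0.002]
wrist_force: [0.1, 1.8, 6.3]
opening: 0.172
grasp_force: 60.4
```

```bash
python3 -m pendant '[[0,0,0,0],[0,0,0,0],[0,0,0,0],[0,0,-3,0],[0,0,-6,0],[0,0,-9,0],[0,0,-9,-7],[0,0,-9,-14],[0,0,-9,-21],[0,0,-9,-28],[0,0,-9,-35],[0,0,-9,-42]]' 0.6
python3 -m pendant '[[5,-2,0,-7],[5,-2,0,-14],[5,-2,0,-21],[5,-2,0,-28],[5,-2,0,-35],[5,-2,0,-42],[5,-2,0,-48],[5,-2,0,-48],[5,-2,0,-48]]' 0.5
python3 -c "
from h import *
go([.483,-.0148,.1],2.1)
s=imaging.camera('scene');cv2.imwrite('pics/k2.png',crop(s,236,150,104,100,5))
"
```

```text
time_s: 7.92
eef_pos: [0.4279, -0.0407, 0.1791]
eef_rot: [-0.0, 0.926, 0.379, -0.0]
wrist_force: [-0.3, 0.4, -0.0]
opening: 0.595
grasp_force: 0.0
time_s: 8.67
eef_pos: [0.4499, 0.0084, 0.1791]
eef_rot: [-0.0, 0.695, 0.719, -0.0]
wrist_force: [-0.6, -0.4, -0.3]
opening: 0.501
grasp_force: 0.0
pos [0.4499 0.0084 0.1791] tooly 2.0 q6 -0.28 t 8.7 rows [np.float64(-2.44), np.float64(3.23), np.float64(7.91), np.float64(-0.1)]
```

View pics/k2.png

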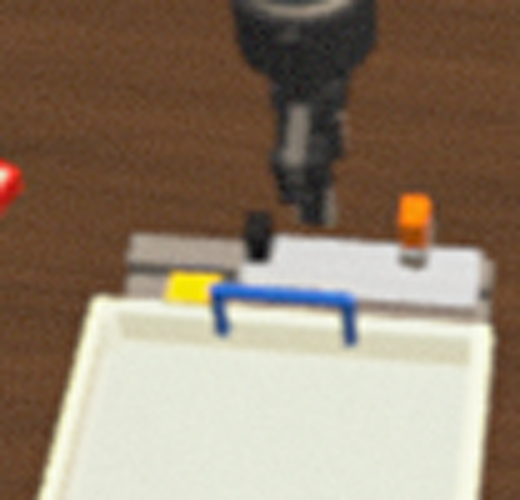

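The bolt has slid clear of the yellow tongue (190,287) and the keeper is up. Next, grasp the handle bar.

```bash
python3 -m pendant '[[-2.4,3.2,0,0],[-2.4,3.2,3,0],[-2.4,3.2,6,0],[-2.4,3.2,8,0],[-2.4,3.2,8,0],[-2.4,3.2,8,0]]'
python3 -m pendant '[[0,0,0,0],[0,0,0,0],[0,0,0,0],[0,0,0,0],[0,0,0,0]]' 0
python3 - <<'E'
from h import *
# arc shifts for handle about hinge, tool y=+case x, z down; actual bar centre (rel hinge) -180,50
for d in range(0,93,6):
    a=np.radians(d); x,z=-18*np.cos(a)+5*np.sin(a), 18*np.sin(a)+5*np.cos(a)
    print(d,round(x+18,1),round(-(z-5),1),end=' | ')
E
```

```text
time_s: 9.22
eef_pos: [0.4821, -0.0142, 0.0985]
eef_rot: [-0.001, 0.694, 0.72, -0.001]
wrist_force: [0.8, 0.4, 0.4]
opening: 0.501
grasp_force: 0.0
time_s: 9.63
eef_pos: [0.4833, -0.0148, 0.101]
eef_rot: [0.001, 0.694, 0.72, -0.0]
wrist_force: [-4.9, -0.7, 6.1]
opening: 0.094
grasp_force: 58.6
0 0.0 -0.0 | 6 0.6 -1.9 | 12 1.4 -3.6 | 18 2.4 -5.3 | 24 3.6 -6.9 | 30 4.9 -8.3 | 36 6.4 -9.6 | 42 8.0 -10.8 | 48 9.7 -11.7 | 54 11.5 -12.5 | 60 13.3 -13.1 | 66 15.2 -13.5 | 72 17.2 -13.7 | 78 19.1 -13.6 | 84 21.1 -13.4 | 90 23.0 -13.0 |
```

```bash
python3 -m pendant '[[0,0.3,-1,0],[0,0.6,-1.9,0],[0,1.4,-3.6,0],[0,2.4,-5.3,0],[0,3.6,-6.9,0],[0,4.9,-8.3,0],[0,6.4,-9.6,0],[0,8,-10.8,0],[0,8.9,-11.3,0],[0,8.9,-11.3,0]]'
```

```text
time_s: 10.47
eef_pos: [0.574, -0.0119, 0.2184]
eef_rot: [0.002, 0.694, 0.72, 0.0]
wrist_force: [-12.6, -3.1, 22.5]
opening: 0.09
grasp_force: 60.7
```

```bash
python3 -m pendant '[[0,1.2,-0.6,0],[0,2.6,-1.2,0],[0,4.4,-1.8,0],[0,6.3,-2.2,0],[0,8.3,-2.4,0],[0,10.2,-2.3,0],[0,12.2,-2.1,0],[0,12.9,-1.9,0],[0,12.9,-1.9,0],[0,12.9,-1.9,0],[0,12.9,-1.9,0],[0,12.9,-1.9,0]]'
python3 -m pendant '[[0,0,0,0],[0,0,0,0],[0,0,0,0],[0,0,0,0],[0,0,-4,0],[0,0,-6,0],[0,0,-6,0],[0,0,-6,0]]' 0.4
python3 -c "
from h import *
go([.54,.38,.2],90)
s=avg('scene');t=avg('top');cv2.imwrite('pics/o1.png',np.hstack([crop(s,236,120,104,140,3.8),crop(t,205,136,80,106,5)]))
"
```

```text
time_s: 11.47
eef_pos: [0.7039, -0.0078, 0.2365]
eef_rot: [0.004, 0.694, 0.72, 0.002]
wrist_force: [2.9, -4.3, 7.1]
opening: 0.09
grasp_force: 62.0
time_s: 12.13
eef_pos: [0.7015, -0.0061, 0.2933]
eef_rot: [0.001, 0.694, 0.72, 0.001]
wrist_force: [0.1, -0.2, -0.1]
opening: 0.403
grasp_force: 0.0
pos [ 0.7015 -0.0061  0.2933] tooly 2.2 q6 -0.22 t 12.1 rows [np.float64(39.2), np.float64(-14.72), np.float64(9.26), np.float64(-87.8)]Traceback (most recent call last):
  File "<string>", line 4, in <module>
    s=avg('scene');t=avg('top');cv2.imwrite('pics/o1.png',np.hstack([crop(s,236,120,104,140,3.8),crop(t,205,136,80,106,5)]))
                                                          ~~~~~~~~~^^^^^^^^^^^^^^^^^^^^^^^^^^^^^^^^^^^^^^^^^^^^^^^^^^^^^^^^
    return _nx.concatenate(arrs, 1, dtype=dtype, casting=casting)
           ~~~~~~~~~~~~~~~^^^^^^^^^^^^^^^^^^^^^^^^^^^^^^^^^^^^^^^
ValueError: all the input array dimensions except for the concatenation axis must match exactly, but along dimension 0, the array at index 0 has size 532 and the array at index 1 has size 530
```

```bash
python3 -c "
from h import *
s=avg('scene',5);t=avg('top',5);a=crop(t,212,140,56,60,7);b=crop(s,392,226,66,70,6);cv2.imwrite('pics/o1.png',np.hstack([a,b]));print(a.shape,b.shape)
print(ray('top',(293*.8,287*.8),.009),ray('top',(341*.8,329*.8),.02))
"
```

```text
(420, 392, 3) (420, 396, 3)
[0.3313406  0.42476665] [0.20140359 0.27575028]
```

View pics/o1.png

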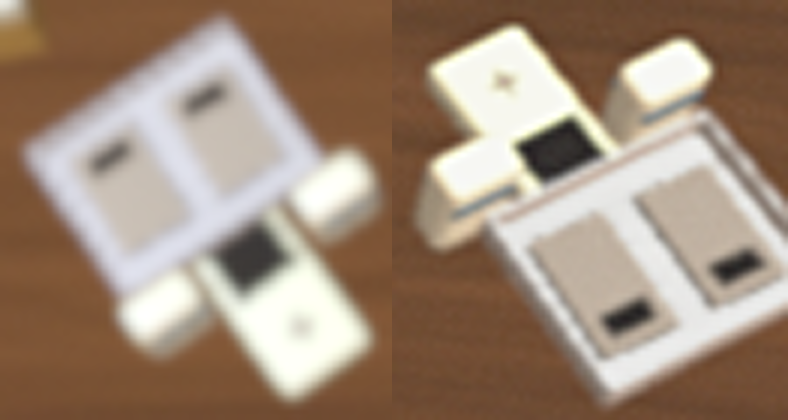

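```bash
python3 - <<'E'
from h import *
T=lambda u,v:("top",)+px(u,v,0,0,7,212,140)
S=lambda u,v:("scene",)+px(u,v,392,0,6,392,226)
b=fit([T(335,190)+(0,-.056,.06),T(160,308)+(0,.056,.06),S(478,170)+(0,-.056,.06),S(666,72)+(0,.056,.06)],[.53,.37,.6])
c=fit([T(286,402)+(-.0825,.028,.012),T(373,342)+(-.0825,-.028,.014),S(430,70)+(-.0825,-.028,.02),S(518,27)+(-.0825,.028,.02),T(301,326)+(-.055,0,.02),S(504,82)+(-.055,0,.02)],[.53,.37,.6])
tr=fit([T(22,150)+(.05,.065,.038),T(225,14)+(.05,-.065,.038),S(603,404)+(.05,-.065,.038),S(485,226)+(-.05,-.065,.038),S(704,110)+(-.05,.065,.038)],[.59,.42,.6])
E
```

```text
fit [0.5392 0.3744] 35.32 res px
 [[-1.1, -1.6], [-0.4, -1.5], [-0.4, -1.3], [-0.3, -0.8]]
fit [0.5446 0.381 ] 34.6 res px
 [[-0.1, -1.0], [-0.7, -0.8], [-0.5, -1.2], [-0.2, -1.1], [-0.5, -0.4], [-0.1, -0.0]]
fit [0.5953 0.4172] 34.32 res px
 [[0.4, -1.2], [-0.6, -0.4], [1.1, -1.1], [-0.4, -0.8], [-0.4, 0.6]]
```

```bash
python3 -c "
from h import *
go([.4949,.3466,.1],124.7)"
```

```text
pos [ 0.7009 -0.0063  0.2913] tooly 2.1 q6 -0.22 t 12.9 rows [np.float64(36.04), np.float64(-19.27), np.float64(19.13), np.float64(57.4)]
```

```bash
python3 -m pendant '[[4,-2,0,7],[8,-4,0,14],[12,-6.4,0,21],[16,-8.5,0,28],[20,-10.7,0,35],[24,-12.8,0,42],[28,-15,0,49],[32,-17,0,56],[36,-19.3,0,57.4],[36,-19.3,0,57.4],[36,-19.3,0,57.4],[36,-19.3,0,57.4]]' 1
python3 -m pendant '[[0,0,4,0],[0,0,8,0],[0,0,12,0],[0,0,16,0],[0,0,19,0],[0,0,19,0],[0,0,19,0]]'
python3 -c "
from h import *
go([.4949,.3466,.022],124.7)"
```

```text
time_s: 13.93
eef_pos: [0.4933, 0.348, 0.2916]
eef_rot: [0.0, 0.954, 0.301, 0.0]
wrist_force: [-0.3, -0.2, -0.2]
opening: 0.999
grasp_force: 0.0
time_s: 14.52
eef_pos: [0.4943, 0.3446, 0.0999]
eef_rot: [0.0, 0.955, 0.298, -0.002]
wrist_force: [0.1, 0.5, 1.1]
opening: 0.999
grasp_force: 0.0
pos [0.4943 0.3446 0.0999] tooly -55.3 q6 1.38 t 14.5 rows [np.float64(0.2), np.float64(-0.13), np.float64(7.79), np.float64(-0.0)]
```

```bash
python3 -m pendant '[[0.1,-0.1,3,0],[0.1,-0.1,6,0],[0.1,-0.1,7.7,0],[0.1,-0.1,7.9,0],[0.1,-0.1,7.9,0],[0.1,-0.1,7.9,0]]'
python3 -m pendant '[[0,0,0,0],[0,0,0,0],[0,0,0,0],[0,0,0,0],[0,0,0,0]]' 0
python3 -c "
from h import *
go([.4949,.3466,.022],124.7)"
```

```text
time_s: 15.02
eef_pos: [0.4972, 0.3483, 0.0254]
eef_rot: [-0.0, 0.954, 0.298, 0.002]
wrist_force: [0.6, 0.3, 0.7]
opening: 1.005
grasp_force: 0.0
time_s: 15.43
eef_pos: [0.4962, 0.3482, 0.0245]
eef_rot: [-0.0, 0.954, 0.299, 0.002]
wrist_force: [-1.0, -1.8, 7.1]
opening: 0.64
grasp_force: 64.5
pos [0.4962 0.3482 0.0245] tooly -55.2 q6 1.38 t 15.4 rows [np.float64(-0.2), np.float64(0.06), np.float64(0.25), np.float64(0.1)]
```

```bash
python3 -m pendant '[[-0.6,0,0,0],[-1.2,0,0,0],[-1.9,0,0,0],[-2.6,0,0,0],[-3.3,0,0,0],[-4,0,0,0],[-4.7,0,0,0],[-5.4,0,0,0],[-6,0,0,0],[-6,0,0,0]]'
python3 -m pendant '[[-0.7,0,0,0],[-1.4,0,0,0],[-2.1,0,0,0],[-2.8,0,0,0],[-3.5,0,0,0],[-4.2,0,0,0],[-4.9,0,0,0],[-5.6,0,0,0],[-6,0,0,0],[-6,0,0,0],[-6,0,0,0]]'
python3 -c "
from h import *
s=avg('scene',3);t=avg('top',3);a=crop(t,205,136,80,80,5);b=crop(s,385,190,100,100,4);cv2.imwrite('pics/p1.png',np.hstack([a,b]))
"
```

```text
time_s: 16.27
eef_pos: [0.4473, 0.314, 0.0245]
eef_rot: [-0.0, 0.954, 0.298, 0.003]
wrist_force: [2.3, 1.1, 8.0]
opening: 0.637
grasp_force: 64.5
time_s: 17.18
eef_pos: [0.3983, 0.28, 0.0245]
eef_rot: [-0.0, 0.954, 0.298, 0.003]
wrist_force: [2.2, 0.1, 12.1]
opening: 0.64
grasp_force: 65.1
```

View pics/p1.png

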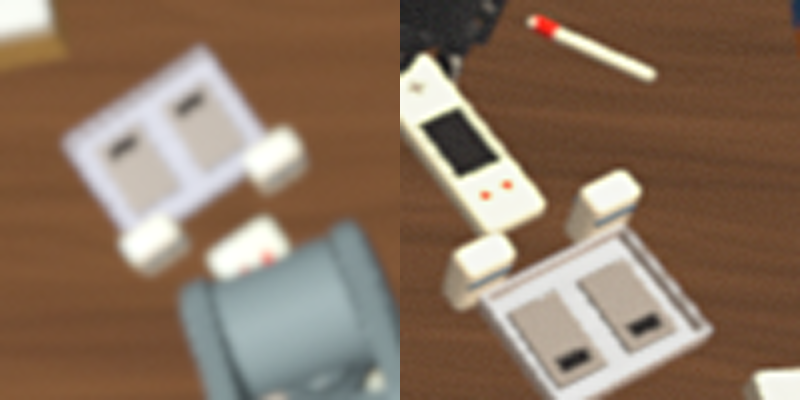

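The console is out in front of the bookends (scene view, centre (470,145)). The tray sits level on the shelf with both covers. Pull a little further and regrasp at its middle.

```bash
python3 -m pendant '[[-0.7,0,0,0],[-1.4,0,0,0],[-2,0,0,0],[-2,0,0,0],[-2,0,0,0]]'
python3 -m pendant '[[0,0,0,0],[0,0,0,0],[0,0,0,0],[0,0,-2,0],[0,0,-4,0],[2,0,-4,0],[4,0,-4,0],[5.9,0,-4,0],[5.9,0,-4,0],[5.9,0,-2,0],[5.9,0,0.1,0],[5.9,0,0.1,0]]' 1
python3 -m pendant '[[0,0,0.2,0],[0,0,0.2,0],[0,0,0.2,0],[0,0,0.2,0],[0,0,0.2,0],[0,0,0.2,0]]' 0
python3 -c "
from h import *
p=[.5629,-.0118,np.radians(2.09)];c,s=np.cos(p[2]),np.sin(p[2])
l=(-.04,0);x,y=p[0]+c*l[0]-s*l[1],p[1]+s*l[0]+c*l[1];print(x,y)
go([x,y,.16],2.1)
"
```

```text
time_s: 17.9
eef_pos: [0.3821, 0.2686, 0.0245]
eef_rot: [-0.0, 0.954, 0.298, 0.003]
wrist_force: [3.4, 0.9, 13.9]
opening: 0.639
grasp_force: 65.1
time_s: 18.9
eef_pos: [0.424, 0.2996, 0.0172]
eef_rot: [0.0, 0.954, 0.299, -0.004]
wrist_force: [-1.1, -1.2, 0.1]
opening: 0.998
grasp_force: 0.0
time_s: 19.4
eef_pos: [0.4288, 0.3017, 0.0203]
eef_rot: [-0.0, 0.954, 0.299, 0.001]
wrist_force: [-1.3, -0.7, 5.5]
opening: 0.646
grasp_force: 65.2
0.5229266090363338 -0.013258771697661004
pos [0.4288 0.3017 0.0203] tooly -55.3 q6 1.35 t 19.4 rows [np.float64(-10.2), np.float64(31.25), np.float64(-13.97), np.float64(-57.4)]
```

```bash
python3 -m pendant '[[0,0,-2,0],[0,0,-5,0],[0,0,-9,0],[0,0,-13,0],[0,0,-17,0],[0,0,-20,0],[0,0,-20,0],[-1.3,4,-20,-7],[-2.6,8,-20,-14],[-3.9,12,-20,-21],[-5.2,16,-20,-28],[-6.5,20,-20,-35]]'
python3 -c "
from h import *
go([.523,-.013,.16],2.1);print(ctrl.get_obs()['grasp_force'])"
```

```text
time_s: 20.4
eef_pos: [0.4808, 0.1246, 0.2185]
eef_rot: [-0.0, 0.837, 0.548, -0.0]
wrist_force: [0.3, -0.3, -1.2]
opening: 0.643
grasp_force: 64.5
pos [0.4808 0.1246 0.2185] tooly -23.6 q6 0.43 t 20.4 rows [np.float64(-10.92), np.float64(9.37), np.float64(5.84), np.float64(-25.7)]
64.51521635055542
```

```bash
python3 -m pendant '[[-3,2.5,0,-7],[-6,5,0,-14],[-9,7.7,0,-21],[-10.9,9.4,0,-25.7],[-10.9,9.4,0,-25.7],[-10.9,9.4,0,-25.7],[-10.9,9.4,4,-25.7],[-10.9,9.4,8,-25.7],[-10.9,9.4,8,-25.7],[-10.9,9.4,8,-25.7]]'
python3 -c "
from h import *
go([.523,-.013,.0265],2.1);print(ctrl.get_obs()['grasp_force'])
s=avg('scene',2);cv2.imwrite('pics/q1.png',crop(s,220,110,140,150,4))"
```

```text
time_s: 21.23
eef_pos: [0.5204, -0.01, 0.1371]
eef_rot: [-0.003, 0.696, 0.718, -0.002]
wrist_force: [-0.2, 0.2, -1.1]
opening: 0.642
grasp_force: 64.8
pos [ 0.5204 -0.01    0.1371] tooly 1.8 q6 -0.28 t 21.2 rows [np.float64(-0.33), np.float64(0.32), np.float64(11.06), np.float64(-0.3)]
64.81862783432007
```

View pics/q1.png

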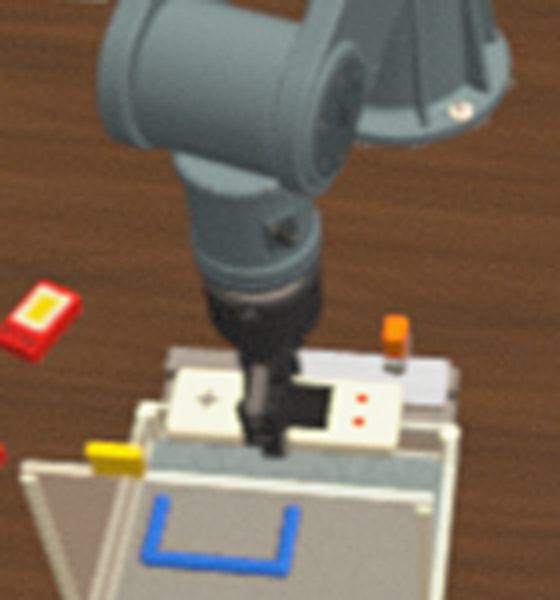

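The console hangs level over the open case, grasped near its middle at (270,405), and the lid is upright. Lower and release.

```bash
python3 -m pendant '[[-0.2,0.2,3,0],[-0.2,0.2,6,0],[-0.2,0.2,8,0],[-0.2,0.2,9.5,0],[-0.2,0.2,10.5,0],[-0.2,0.2,11,0],[-0.2,0.2,11,0],[-0.2,0.2,11,0]]'
python3 -m pendant '[[0,0,0,0],[0,0,0,0],[0,0,0,0],[0,0,-3,0],[0,0,-7,0],[0,0,-11,0],[0,0,-15,0],[0,0,-18,0],[0,0,-18,0]]' 0.8
python3 - <<'E'
from h import *
t=avg('top',3);s=avg('scene',3)
cv2.imwrite('pics/r1.png',np.hstack([crop(t,390,140,80,100,5),crop(s,160,150,100,125,4)]))
E
```

```text
time_s: 22.0
eef_pos: [0.5264, -0.0138, 0.0308]
eef_rot: [0.001, 0.696, 0.718, 0.001]
wrist_force: [0.3, 0.1, -1.1]
opening: 0.639
grasp_force: 65.0
time_s: 22.75
eef_pos: [0.5293, -0.0146, 0.2176]
eef_rot: [0.006, 0.696, 0.718, 0.003]
wrist_force: [1.3, -0.1, 0.9]
opening: 0.801
grasp_force: 0.0
```

View pics/r1.png

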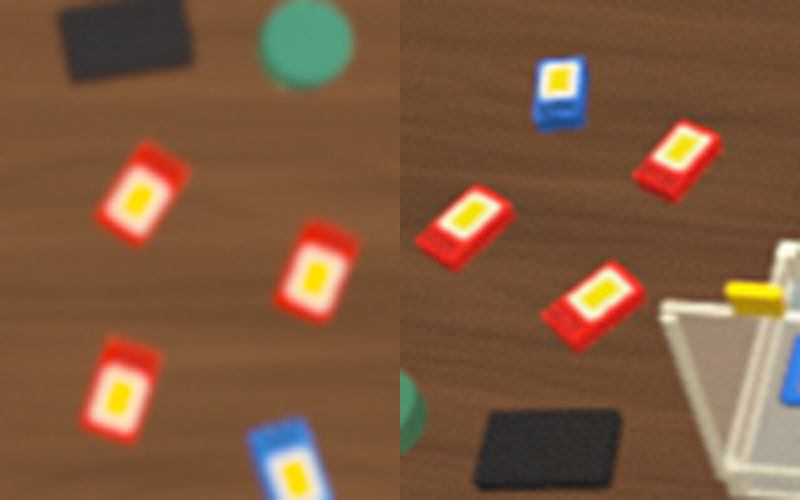

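Nothing was knocked: reds A (142,193), B (317,272), C (121,390) are unchanged in the top half. Cross-checking the fits with the scene view.

```bash
python3 - <<'E'
from h import *
c=[ [(148,140),(190,170),(138,246),(96,214)],[(312,218),(362,240),(324,325),(273,303)],[(112,336),(162,352),(132,444),(80,425)]]
# scene: top face corners: +x/+y? order by (far -x,left) etc.
sc=[[(541,314),(579,340),(646,292),(609,262)],[(416,238),(455,261),(515,209),(476,185)],[(633,173),(674,196),(721,142),(683,121)]]
L=[(.035,.02),(.035,-.02),(-.035,-.02),(-.035,.02)]
for q,w,x0 in zip(c,sc,[(.5221,-.2864,-.64),(.4582,-.4181,-.46),(.3686,-.2631,-.36)]):
    k,s=np.cos(x0[2]),np.sin(x0[2])
    P=[proj('scene',[x0[0]+k*a-s*b,x0[1]+s*a+k*b,.02])[0] for a,b in L]
    ob=[('top',)+px(u,v,0,0,5,390,140)+(a,b,.02) for (u,v),(a,b) in zip(q,L)]
    for u,v in w:
        z=px(u,v,400,0,4,160,150); j=np.argmin([np.hypot(*(np.array(z)-p)) for p in P]); ob.append(('scene',)+z+L[j]+(.02,))
    print([o[3:5] for o in ob[4:]]); fit(ob,x0)
go([.5221,-.2864,.1],-36.7+90)
E
```

```text
[(0.035, -0.02), (0.035, 0.02), (-0.035, 0.02), (-0.035, -0.02)]
fit [ 0.5232 -0.2842] -34.75 res px
 [[-1.1, 0.0], [-0.8, -0.4], [0.0, -0.9], [-0.3, -0.2], [-0.2, -0.5], [-2.1, 0.3], [-0.8, -1.6], [0.7, -1.0]]
[(0.035, -0.02), (0.035, 0.02), (-0.035, 0.02), (-0.035, -0.02)]
fit [ 0.4597 -0.4152] -24.85 res px
 [[-1.0, 0.0], [-1.4, -0.2], [-0.5, -0.8], [0.0, -0.6], [-0.3, -0.1], [-1.5, -0.6], [-0.8, -2.1], [0.4, -1.1]]
[(0.035, -0.02), (0.035, 0.02), (-0.035, 0.02), (-0.035, -0.02)]
fit [ 0.3703 -0.2604] -20.77 res px
 [[-0.8, -0.1], [-0.9, 0.2], [-0.6, -1.1], [-0.2, -0.8], [-0.3, 0.1], [-1.1, -1.3], [-0.4, -1.9], [-0.2, -0.8]]
pos [ 0.524  -0.0134  0.2075] tooly 1.8 q6 -0.28 t 23.1 rows [np.float64(-27.29), np.float64(-1.0), np.float64(10.73), np.float64(-51.5)]
```

```bash
python3 -m pendant '[[-4,0,0,-7],[-8,0,0,-14],[-12,0,0,-21],[-16,-0.5,0,-28],[-20,-0.9,0,-35],[-24,-0.9,0,-42],[-27.1,-1,0,-49],[-27.1,-1,0,-52.7],[-27.1,-1,0,-52.7],[-27.1,-1,4,-52.7],[-27.1,-1,8,-52.7],[-27.1,-1,10.7,-52.7]]' 0.8
python3 -c "
from h import *
go([.523,-.285,.021],54.5)"
```

```text
time_s: 24.05
eef_pos: [0.5218, -0.2823, 0.0982]
eef_rot: [-0.002, 0.306, 0.952, 0.001]
wrist_force: [-0.6, 1.0, -1.0]
opening: 0.8
grasp_force: 0.0
pos [ 0.5218 -0.2823  0.0982] tooly 54.3 q6 -1.64 t 24.1 rows [np.float64(-0.29), np.float64(-0.16), np.float64(7.71), np.float64(-0.2)]
```

```bash
python3 -m pendant '[[-0.2,-0.1,3,0],[-0.2,-0.1,6,0],[-0.2,-0.1,7.4,0],[-0.2,-0.1,7.4,0],[-0.2,-0.1,7.4,0],[-0.2,-0.1,7.4,0]]'
python3 -m pendant '[[0,0,0,0],[0,0,0,0],[0,0,0,0],[0,0,0,0],[0,0,0,0]]' 0
python3 -m pendant '[[0,0,-3,0],[0,0,-7,0],[0,0,-11,0],[0,0,-15,0],[0,0,-18,0],[0,0,-18,0],[0,0,-18,0]]'
cat >> h.py <<'E'
def slot(lx,ly,z):
    c,s=np.cos(.0365),np.sin(.0365); go([.5629+c*lx-s*ly,-.0118+s*lx+c*ly,z],92.1)
E
python3 -c "
from h import *
slot(.042,.072,.2)"
```

```text
time_s: 24.55
eef_pos: [0.5256, -0.2871, 0.0299]
eef_rot: [0.001, 0.305, 0.952, -0.0]
wrist_force: [-1.2, -1.3, -0.1]
opening: 0.801
grasp_force: 0.0
time_s: 24.97
eef_pos: [0.5259, -0.2878, 0.0305]
eef_rot: [0.002, 0.305, 0.952, -0.001]
wrist_force: [-0.9, 1.1, 6.2]
opening: 0.452
grasp_force: 61.4
time_s: 25.55
eef_pos: [0.5257, -0.2878, 0.2116]
eef_rot: [0.003, 0.305, 0.952, -0.001]
wrist_force: [-1.0, 1.3, -0.6]
opening: 0.45
grasp_force: 60.7
pos [ 0.5257 -0.2878  0.2116] tooly 54.5 q6 -1.65 t 25.6 rows [np.float64(14.09), np.float64(32.89), np.float64(1.06), np.float64(-37.6)]
```

```bash
python3 -m pendant '[[1.8,4,0,-7],[3.4,8,0,-14],[5.1,12,0,-21],[6.8,16,0,-28],[8.5,20,0,-35],[10.2,24,0,-37.6],[12,28,0,-37.6],[14.1,32.9,0,-37.6],[14.1,32.9,0,-37.6],[14.1,32.9,0,-37.6],[14.1,32.9,0,-37.6],[14.1,32.9,0,-37.6]]'
python3 -c "
from h import *
slot(.042,.072,.038)"
```

```text
time_s: 26.55
eef_pos: [0.6, 0.0626, 0.2067]
eef_rot: [-0.001, -0.018, 1.0, -0.0]
wrist_force: [0.5, -0.8, -1.3]
opening: 0.446
grasp_force: 60.8
pos [0.6    0.0626 0.2067] tooly 92.1 q6 -1.7 t 26.6 rows [np.float64(-0.26), np.float64(-0.09), np.float64(16.87), np.float64(-0.0)]
```

```bash
python3 -m pendant '[[-0.2,-0.1,4,0],[-0.2,-0.1,8,0],[-0.2,-0.1,12,0],[-0.2,-0.1,14,0],[-0.2,-0.1,15,0],[-0.2,-0.1,16,0],[-0.2,-0.1,16.4,0],[-0.2,-0.1,16.4,0],[-0.2,-0.1,16.4,0]]'
python3 -c "
from h import *
slot(.042,.072,.0375)"
```

```text
time_s: 27.3
eef_pos: [0.6042, 0.0615, 0.0458]
eef_rot: [0.001, -0.018, 1.0, -0.0]
wrist_force: [0.6, 0.1, -1.2]
opening: 0.446
grasp_force: 60.8
pos [0.6042 0.0615 0.0458] tooly 92.1 q6 -1.7 t 27.3 rows [np.float64(0.19), np.float64(0.02), np.float64(0.82), np.float64(-0.0)]
```

```bash
python3 -m pendant '[[0.1,0,0.5,0],[0.1,0,0.8,0],[0.1,0,0.8,0],[0.1,0,0.8,0]]'
python3 -m pendant '[[0,0,0,0],[0,0,0,0],[0,0,0,0],[0,0,-3,0],[0,0,-7,0],[0,0,-11,0],[0,0,-15,0],[0,0,-17,0],[0,0,-17,0]]' 0.6
python3 -c "
from h import *
go([.459,-.416,.1],64.5)"
```

```text
time_s: 27.63
eef_pos: [0.602, 0.062, 0.0364]
eef_rot: [0.0, -0.018, 1.0, -0.0]
wrist_force: [-0.3, 0.2, -0.4]
opening: 0.448
grasp_force: 60.8
time_s: 28.38
eef_pos: [0.6056, 0.0617, 0.2136]
eef_rot: [0.006, -0.018, 1.0, -0.001]
wrist_force: [1.0, 0.5, 0.3]
opening: 0.602
grasp_force: 0.0
pos [0.6056 0.0617 0.2136] tooly 92.1 q6 -1.7 t 28.4 rows [np.float64(16.52), np.float64(-47.19), np.float64(11.23), np.float64(27.6)]
```

```bash
python3 -m pendant '[[1.3,-3.8,0,5],[2.6,-7.6,0,10],[4,-11.4,0,15],[5.3,-15.2,0,20],[6.6,-19,0,25],[8,-22.8,0,27.6],[9.2,-26.6,0,27.6],[10.5,-30.4,0,27.6],[12,-34,0,27.6],[13.2,-38,0,27.6],[14.5,-42,0,27.6],[16.3,-47,0,27.6]]' 0.8
python3 -c "
from h import *
t=avg('top',2)
c=crop(t,390,140,80,100,5);cv2.imwrite('pics/r2.png',c)
h=cv2.cvtColor(t[140:240,390:470],cv2.COLOR_RGB2HSV); m=((h[...,0]>22)&(h[...,0]<32)&(h[...,1]>140)&(h[...,2]>150)).astype(np.uint8)
n,_,st,ce=cv2.connectedComponentsWithStats(m); print([(s[4],ray('top',q+[390,140],.02).round(3).tolist()) for s,q in zip(st[1:],ce[1:]) if s[4]>4])
go([.459,-.416,.1],64.5)"
```

```text
time_s: 29.38
eef_pos: [0.4587, -0.4038, 0.2054]
eef_rot: [-0.0, 0.221, 0.975, 0.0]
wrist_force: [1.4, -0.6, 0.4]
opening: 0.805
grasp_force: 0.0
[(np.int32(16), [0.295, -0.393])]
pos [ 0.457  -0.4078  0.2054] tooly 64.1 q6 -2.04 t 29.5 rows [np.float64(-0.53), np.float64(-0.63), np.float64(10.54), np.float64(-0.4)]
```

```bash
cat >> h.py <<'E'
def reds(n='scene'):
    t=avg(n,2);h=cv2.cvtColor(t,cv2.COLOR_RGB2HSV);m=((h[...,0]>20)&(h[...,0]<34)&(h[...,1]>140)&(h[...,2]>150)).astype(np.uint8)
    m[:140]=0;m[260:]=0;m[:,:140]=0;m[:,252:]=0
    k,_,st,ce=cv2.connectedComponentsWithStats(m)
    print([(int(s[4]),q.round(1).tolist(),ray(n,q,.02).round(3).tolist()) for s,q in zip(st[1:],ce[1:]) if s[4]>4])
E
python3 -c "
from h import *
reds();go([.459,-.416,.1],64.5)"
python3 -m pendant '[[-0.4,-0.6,4,0],[-0.4,-0.6,8,0],[-0.4,-0.6,12,0],[-0.4,-0.6,15,0],[-0.4,-0.6,16,0],[-0.4,-0.6,16,0],[-0.4,-0.6,16,0]]'
python3 -c "
from h import *
go([.459,-.416,.02],64.5)"
```

```text
[(20, [199.4, 169.4], [0.3, -0.389]), (23, [230.0, 186.6], [0.363, -0.258]), (26, [176.7, 203.3], [0.455, -0.413]), (84, [246.5, 223.9], [0.506, -0.162])]
pos [ 0.4588 -0.4029  0.2051] tooly 64.3 q6 -2.04 t 29.6 rows [np.float64(-0.6), np.float64(-1.18), np.float64(10.51), np.float64(-0.2)]
time_s: 30.17
eef_pos: [0.4616, -0.4088, 0.047]
eef_rot: [0.0, 0.22, 0.975, 0.0]
wrist_force: [-0.4, -0.4, 0.5]
opening: 0.802
grasp_force: 0.0
pos [ 0.4616 -0.4088  0.047 ] tooly 64.6 q6 -2.04 t 30.2 rows [np.float64(-0.08), np.float64(-0.77), np.float64(2.7), np.float64(0.1)]
```

```bash
python3 -m pendant '[[-0.1,-0.7,0.5,0],[-0.1,-0.7,2,0],[-0.1,-0.7,2.5,0],[-0.1,-0.7,2.5,0],[-0.1,-0.7,2.5,0]]'
python3 -m pendant '[[0,0,0,0],[0,0,0,0],[0,0,0,0],[0,0,0,0],[0,0,0,0]]' 0
python3 -m pendant '[[0,0,-3,0],[0,0,-7,0],[0,0,-11,0],[0,0,-15,0],[0,0,-18,0],[0,0,-18,0],[0,0,-18,0]]'
python3 -c "
from h import *
slot(.042,0,.2)"
```

```text
time_s: 30.58
eef_pos: [0.459, -0.4167, 0.0223]
eef_rot: [0.0, 0.221, 0.975, -0.0]
wrist_force: [-0.3, -0.1, 0.5]
opening: 0.799
grasp_force: 0.0
time_s: 31.0
eef_pos: [0.4593, -0.4169, 0.0225]
eef_rot: [0.001, 0.221, 0.975, -0.001]
wrist_force: [-1.4, 0.1, 5.8]
opening: 0.454
grasp_force: 62.4
time_s: 31.58
eef_pos: [0.4595, -0.4172, 0.2039]
eef_rot: [0.002, 0.221, 0.975, -0.002]
wrist_force: [-0.3, 0.2, -1.1]
opening: 0.451
grasp_force: 61.6
pos [ 0.4595 -0.4172  0.2039] tooly 64.5 q6 -2.05 t 31.6 rows [np.float64(4.41), np.float64(42.98), np.float64(0.27), np.float64(-27.6)]
```

Grasp on B holds at TCP 0.0225, so release at about 0.029.

```bash
python3 -m pendant '[[0.4,4,0,-5],[0.8,8,0,-10],[1.2,12,0,-15],[1.6,16,0,-20],[2,20,0,-25],[2.4,24,0,-27.6],[2.8,28,0,-27.6],[3.2,32,0,-27.6],[3.6,36,0,-27.6],[4,40,0,-27.6],[4.4,43,0,-27.6],[4.4,43,0,-27.6]]'
python3 -m pendant '[[0,0,0,0],[0,0,0,0],[0,0,3,0],[0,0,7,0],[0,0,11,0],[0,0,12.5,0],[0,0,12.5,0],[0,0,12.5,0]]'
python3 -c "
from h import *
slot(.042,0,.0295)"
```

```text
time_s: 32.58
eef_pos: [0.6038, -0.0033, 0.1987]
eef_rot: [-0.002, -0.021, 1.0, 0.002]
wrist_force: [-0.5, -0.1, -0.8]
opening: 0.452
grasp_force: 61.5
time_s: 33.25
eef_pos: [0.6031, -0.0104, 0.0751]
eef_rot: [-0.002, -0.017, 1.0, 0.0]
wrist_force: [0.4, -0.1, 0.0]
opening: 0.454
grasp_force: 61.5
pos [ 0.6031 -0.0104  0.0751] tooly 92.0 q6 -1.82 t 33.2 rows [np.float64(-0.19), np.float64(0.01), np.float64(4.56), np.float64(-0.1)]
```

```bash
python3 -m pendant '[[-0.1,0,2,0],[-0.1,0,3.5,0],[-0.1,0,4.4,0],[-0.1,0,4.4,0],[-0.1,0,4.4,0]]'
python3 -m pendant '[[0,0,0,0],[0,0,0,0],[0,0,0,0],[0,0,-3,0],[0,0,-7,0],[0,0,-11,0],[0,0,-15,0],[0,0,-17,0],[0,0,-17,0]]' 0.6
python3 -c "
from h import *
reds();go([.3695,-.261,.1],69.2)"
```

```text
time_s: 33.67
eef_pos: [0.6059, -0.0097, 0.0334]
eef_rot: [0.001, -0.018, 1.0, -0.0]
wrist_force: [0.6, 0.4, -1.2]
opening: 0.454
grasp_force: 61.5
time_s: 34.42
eef_pos: [0.6089, -0.0097, 0.2101]
eef_rot: [0.006, -0.018, 1.0, -0.001]
wrist_force: [0.1, 0.6, 0.3]
opening: 0.599
grasp_force: 0.0
[(20, [199.4, 169.4], [0.3, -0.389]), (25, [229.9, 186.6], [0.364, -0.258]), (84, [246.5, 223.9], [0.506, -0.162])]
pos [ 0.6059 -0.0092  0.2039] tooly 92.1 q6 -1.82 t 34.5 rows [np.float64(24.57), np.float64(-24.3), np.float64(10.33), np.float64(22.9)]
```

```bash
python3 -m pendant '[[2.8,-2.8,0,5],[5.6,-5.6,0,10],[8.4,-8.4,0,15],[11.2,-11.2,0,20],[14,-14,0,22.9],[16.8,-16.8,0,22.9],[19.6,-19.6,0,22.9],[22.4,-22.4,0,22.9],[24.5,-24.3,0,22.9],[24.5,-24.3,0,22.9],[24.5,-24.3,0,22.9],[24.5,-24.3,0,22.9]]' 0.8
python3 -m pendant '[[0,0,0,0],[0,0,4,0],[0,0,8,0],[0,0,12,0],[0,0,15,0],[0,0,15,0],[0,0,15,0]]'
python3 -c "
from h import *
go([.3695,-.261,.021],69.2)"
```

```text
time_s: 35.52
eef_pos: [0.3688, -0.2601, 0.201]
eef_rot: [-0.001, 0.181, 0.983, 0.001]
wrist_force: [1.1, 1.0, 0.8]
opening: 0.8
grasp_force: 0.0
time_s: 36.1
eef_pos: [0.3688, -0.2588, 0.051]
eef_rot: [-0.002, 0.18, 0.984, 0.002]
wrist_force: [-0.9, 0.3, 0.9]
opening: 0.795
grasp_force: 0.0
pos [ 0.3688 -0.2588  0.051 ] tooly 69.3 q6 -2.09 t 36.1 rows [np.float64(-0.16), np.float64(-0.19), np.float64(3.0), np.float64(0.1)]
```

```bash
python3 -m pendant '[[-0.1,-0.1,1.5,0],[-0.1,-0.1,2.8,0],[-0.1,-0.1,2.8,0],[-0.1,-0.1,2.8,0],[-0.1,-0.1,2.8,0]]'
python3 -m pendant '[[0,0,0,0],[0,0,0,0],[0,0,0,0],[0,0,0,0],[0,0,0,0]]' 0
python3 -m pendant '[[0,0,-3,0],[0,0,-7,0],[0,0,-11,0],[0,0,-15,0],[0,0,-18,0],[0,0,-18,0],[0,0,-18,0]]'
python3 -c "
from h import *
slot(.042,-.072,.2)"
```

```text
time_s: 36.52
eef_pos: [0.371, -0.2632, 0.0263]
eef_rot: [0.001, 0.18, 0.984, -0.001]
wrist_force: [0.4, -0.2, -0.0]
opening: 0.801
grasp_force: 0.0
time_s: 36.93
eef_pos: [0.3705, -0.2628, 0.0256]
eef_rot: [0.001, 0.181, 0.984, -0.001]
wrist_force: [-1.9, 1.5, 9.6]
opening: 0.452
grasp_force: 60.9
time_s: 37.52
eef_pos: [0.3707, -0.2632, 0.2067]
eef_rot: [0.002, 0.181, 0.984, -0.002]
wrist_force: [-0.6, 0.1, -0.9]
opening: 0.454
grasp_force: 61.1
pos [ 0.3707 -0.2632  0.2067] tooly 69.2 q6 -2.09 t 37.5 rows [np.float64(-15.7), np.float64(25.33), np.float64(0.67), np.float64(-22.9)]
```

Held with TCP at 0.0256, so release at about 0.0325.

```bash
python3 -m pendant '[[-2,3.2,0,-5],[-4,6.4,0,-10],[-6,9.6,0,-15],[-8,12.8,0,-20],[-10,16,0,-22.9],[-12,19.2,0,-22.9],[-14,22.4,0,-22.9],[-15.7,25.3,0,-22.9],[-15.7,25.3,0,-22.9],[-15.7,25.3,0,-22.9],[-15.7,25.3,0,-22.9]]'
python3 -m pendant '[[0,0,0,0],[0,0,3,0],[0,0,7,0],[0,0,11,0],[0,0,13,0],[0,0,13,0],[0,0,13,0]]'
python3 -c "
from h import *
slot(.042,-.072,.0325)"
```

```text
time_s: 38.43
eef_pos: [0.6052, -0.0811, 0.2021]
eef_rot: [-0.002, -0.018, 1.0, 0.0]
wrist_force: [-0.1, 0.3, -0.5]
opening: 0.451
grasp_force: 61.0
time_s: 39.02
eef_pos: [0.6051, -0.0822, 0.0735]
eef_rot: [-0.001, -0.017, 1.0, 0.0]
wrist_force: [0.3, -0.0, -0.3]
opening: 0.451
grasp_force: 61.0
pos [ 0.6051 -0.0822  0.0735] tooly 92.0 q6 -1.93 t 39.0 rows [np.float64(-0.25), np.float64(-0.02), np.float64(4.1), np.float64(-0.1)]
```

```bash
python3 -m pendant '[[-0.1,0,2,0],[-0.1,0,3.4,0],[-0.1,0,4,0],[-0.1,0,4,0],[-0.1,0,4,0]]'
python3 -m pendant '[[0,0,0,0],[0,0,0,0],[0,0,0,0],[0,0,-3,0],[0,0,-7,0],[0,0,-11,0],[0,0,-15,0],[0,0,-19,0],[0,0,-23,0],[0,0,-26,0],[0,0,-26,0],[0,0,-26,0]]' 0.6
python3 -c "
from h import *
go([.703,-.009,.3],2.1)
s=avg('scene',3);t=avg('top',3)
cv2.imwrite('pics/v1.png',np.hstack([crop(t,310,130,80,100,5),crop(s,240,150,100,125,4)]))"
```

```text
time_s: 39.43
eef_pos: [0.6077, -0.0816, 0.035]
eef_rot: [0.0, -0.018, 1.0, -0.0]
wrist_force: [0.5, 0.4, -0.0]
opening: 0.45
grasp_force: 61.0
time_s: 40.43
eef_pos: [0.6087, -0.0817, 0.2978]
eef_rot: [0.003, -0.018, 1.0, -0.001]
wrist_force: [0.3, 0.5, -0.5]
opening: 0.598
grasp_force: 0.0
pos [ 0.6087 -0.0817  0.2978] tooly 92.1 q6 -1.93 t 40.4 rows [np.float64(-9.69), np.float64(6.93), np.float64(-0.18), np.float64(90.0)]
```

View pics/v1.png

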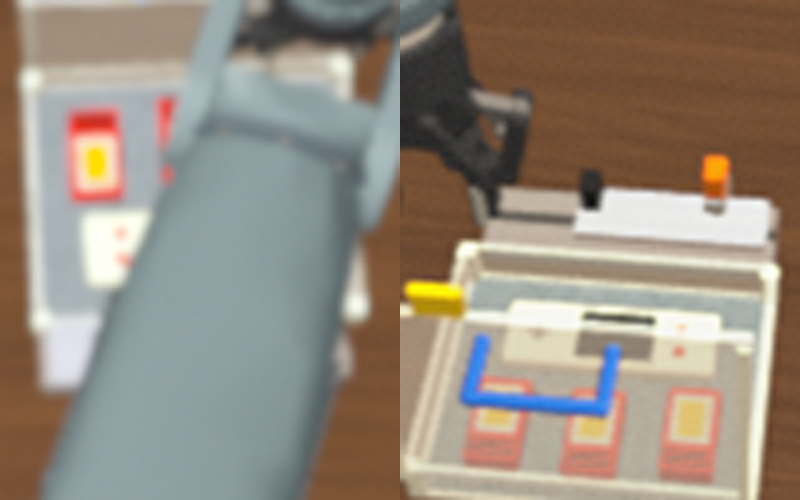

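All three reds (case right half: (497,425), (592,430), (690,435)) and the console (610,340) lie flat in the case, seen through the upright lid. Now close the lid by its handle, at (535,402).

```bash
python3 -m pendant '[[-2,1,-1,7],[-4,2.5,-1,14],[-6,4,-1,21],[-8,5.5,-1,28],[-9.7,6.9,-1,35],[-9.7,6.9,-1,42],[-9.7,6.9,-1,49],[-9.7,6.9,-1,56],[-9.7,6.9,-1,63],[-9.7,6.9,-1,70],[-9.7,6.9,-1,77],[-9.7,6.9,-1,84]]' 0.4
python3 -m pendant '[[0,0,0,6],[0,0,0,6],[0,0,0,6]]'
python3 -c "
from h import *
go([.7035,-.0085,.2345],2.1)"
```

```text
time_s: 41.73
eef_pos: [0.7016, -0.0089, 0.3028]
eef_rot: [-0.001, 0.658, 0.753, -0.001]
wrist_force: [-0.3, 0.1, -1.1]
opening: 0.398
grasp_force: 0.0
time_s: 41.98
eef_pos: [0.7017, -0.009, 0.3032]
eef_rot: [-0.001, 0.693, 0.721, -0.0]
wrist_force: [0.2, -0.4, -0.2]
opening: 0.398
grasp_force: 0.0
pos [ 0.7017 -0.009   0.3032] tooly 2.3 q6 -0.22 t 42.0 rows [np.float64(0.04), np.float64(0.2), np.float64(6.87), np.float64(0.2)]
```

```bash
python3 -m pendant '[[0,0.2,3,0],[0,0.2,6,0],[0,0.2,6.8,0],[0,0.2,6.8,0],[0,0.2,6.8,0]]'
python3 -m pendant '[[0,0,0,0],[0,0,0,0],[0,0,0,0],[0,0,0,0],[0,0,0,0]]' 0
python3 -m pendant '[[0,-0.9,-0.2,0],[0,-2.9,-0.4,0],[0,-4.8,-0.5,0],[0,-6.8,-0.3,0],[0,-8.7,0.1,0],[0,-10.5,0.7,0],[0,-12.3,1.5,0],[0,-13.1,1.9,0],[0,-13.1,1.9,0],[0,-13.1,1.9,0]]'
```

```text
time_s: 42.4
eef_pos: [0.7039, -0.0089, 0.2364]
eef_rot: [-0.0, 0.694, 0.72, -0.0]
wrist_force: [0.1, 0.2, 0.1]
opening: 0.4
grasp_force: 0.0
time_s: 42.82
eef_pos: [0.705, -0.0091, 0.2389]
eef_rot: [0.002, 0.694, 0.72, 0.001]
wrist_force: [-0.3, -1.0, 6.6]
opening: 0.088
grasp_force: 58.9
time_s: 43.65
eef_pos: [0.5716, -0.0133, 0.2193]
eef_rot: [-0.001, 0.694, 0.72, -0.0]
wrist_force: [-9.4, 1.4, 12.0]
opening: 0.092
grasp_force: 62.1
```

```bash
python3 -m pendant '[[0,-0.9,0.5,0],[0,-2.5,1.7,0],[0,-4,3,0],[0,-5.3,4.4,0],[0,-6.5,6,0],[0,-7.5,7.7,0],[0,-8.3,9.4,0],[0,-8.6,10.5,0],[0,-8.9,11.4,0],[0,-8.9,11.7,0],[0,-8.9,11.9,0],[0,-8.9,11.9,0]]'
python3 -c "
from h import *
go([.483,-.0148,.0985],2.1)"
```

```text
time_s: 44.65
eef_pos: [0.4836, -0.0167, 0.1035]
eef_rot: [-0.001, 0.694, 0.72, -0.001]
wrist_force: [-29.6, 6.2, 56.6]
opening: 0.086
grasp_force: 69.9
pos [ 0.4836 -0.0167  0.1035] tooly 2.1 q6 -0.32 t 44.6 rows [np.float64(0.19), np.float64(-0.05), np.float64(0.5), np.float64(0.0)]
```

```bash
python3 -m pendant '[[0,0,-0.3,0],[0,0,-0.4,0],[0,0,-0.4,0]]'
python3 -m pendant '[[0,0,0,0],[0,0,0,0],[0,0,0,0],[0,0,-3,0],[0,0,-7,0],[0,0,-11,0],[0,0,-14,0],[0,-4,-14,0],[0,-8,-14,0],[0,-12,-14,0],[0,-12,-14,0],[0,-12,-14,0]]' 0.5
python3 -c "
from h import *
s=avg('scene',3);cv2.imwrite('pics/v2.png',crop(s,200,150,270,150,2.9))"
```

```text
time_s: 44.9
eef_pos: [0.4835, -0.0166, 0.1044]
eef_rot: [-0.001, 0.694, 0.72, -0.0]
wrist_force: [-13.6, 3.6, 22.8]
opening: 0.085
grasp_force: 66.1
time_s: 45.9
eef_pos: [0.3631, -0.0212, 0.2426]
eef_rot: [0.001, 0.695, 0.719, 0.0]
wrist_force: [-0.6, 0.5, 0.3]
opening: 0.5
grasp_force: 0.0
```

View pics/v2.png

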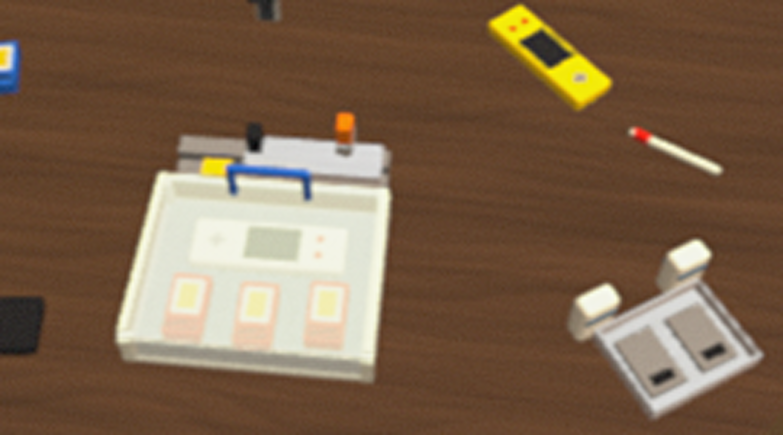

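The lid is shut with the console and three reds visible inside, and the tray is level with both covers. A quick sub-pixel check compares the handle with its initial shut position.

```bash
python3 - <<'E'
from h import *
a=cv2.imread('pics/s.png')[:,:,::-1].astype(float);b=avg('scene',3).astype(float)
def c(i):
    w=np.clip(i[195:225,268:318,2]-i[195:225,268:318,0]-25,0,None);y,x=np.mgrid[:30,:50];return (w*x).sum()/w.sum(),(w*y).sum()/w.sum()
print(c(a),c(b))
k=np.cos(.0365)
for d in(0,.05): print(d,proj('scene',[.663-.18*np.cos(d)+.05*np.sin(d),-.015,.0455+.18*np.sin(d)+.05*np.cos(d)]))
E
```

```text
(np.float64(24.129615256680342), np.float64(14.03747643862956)) (np.float64(24.252040933655284), np.float64(14.050592158215476))
0 [[291.59324718 208.43036737]]
0.05 [[291.19142887 207.38248065]]
```

```bash
python3 -c "
from bench import workorder
print(workorder.hand_in())"
```

```text
the job is handed in; nothing more can be done
None
```

The job is handed in: the console and all three red cartridges are in the case with the lid shut, and the tray sits level behind the bookends with both covers; the hand-in call returned no verdict.

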